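# Empty the tilting housing and hold its cover over the threaded holes

### The job

Tip the housing, which turns with its lever, all the way to its stop so that the steel ball left inside rolls out into the catch tray, and bring the housing back level. Then pick up the rectangular cover plate and finish holding it still and level about 2 cm above the housing, touching nothing but the gripper, long side along long side, with each of its four holes right over a threaded hole so that the screws could be put in; do not set it down or let go. Leave the other things on the bench where they are.

Things in the scene. Friction and masses are not known exactly. Their poses are not given: they have to be found in the camera images.
- stand: Fixed grey tilting fixture. Origin: on the table under the housing's middle; x along the hinge axis, away from the lever; z up. Its 10 mm base plate (x -95 to +95, y -140 to +70 mm) with a rim round it is the catch tray; rim tops 40 mm above the table, 55 mm along the -y side. Two brackets at x = +-78 mm, up to 90 mm high, carry the housing.
- housing (a joint): Tilt of the open aluminium housing about the stand's x axis at 70 mm height, rad: 0 = level, on a stop; grows as the housing's top and the lever swing towards the stand's -y side; stop at 0.70 (40 degrees). Friction (0.25 N m) keeps it where it is left; about 3 N at the lever knob moves it.
- hinge_axis (a point): Point on the hinge axis below the lever, fixed in the stand (stand frame -106, 0, 70 mm).
- lever_knob (a point): Centre of the black ball knob, 28 mm across, on top of the 10 mm lever rod; 100 mm from the hinge axis, straight above it (170 mm over the table) when the housing is level; moves with the housing. Nothing else stands higher than 100 mm near it.
- housing_top (a point): Middle of the housing's top face, 100 mm above the table; x along the hinge, z up when level. Housing 130 (x) by 90 (y) by 55 mm. Between its two solid 24 mm end blocks is a trough, open at the -y side, its floor falling 12 degrees to the closed +y side, so that the ball stays in while level and rolls out to -y when tipped.
- thread0 (a point): Mouth of a 6 mm threaded hole in the housing's top face, at x +53, y +33 mm from housing_top.
- thread2 (a point): Mouth of the diagonally opposite threaded hole, at x -53, y -33 mm. The other two are at (-53, +33) and (+53, -33).
- ball_center (a point): Centre of the loose steel ball, 24 mm across, lying in the housing's trough at the start.
- cover: Loose rectangular aluminium cover plate lying on the table, 130 (x) by 90 (y) by 6 mm, with a hole of 14 mm near each corner and a black grip block in the middle: 44 mm along x, 18 mm along y, reaching from the plate's top to 46 mm above its underside. Mass about 0.28 kg. Origin: centre of its underside; z up. It may go on either way round (turned by 180 degrees).
- cover_hole0 (a point): Centre of a 14 mm hole of the cover, at its underside, x +53, y +33 mm from its origin.
- cover_hole2 (a point): The diagonally opposite hole, x -53, y -33 mm. The other two are at (-53, +33) and (+53, -33).
- blank: Bystander: loose round aluminium disc, 96 mm across, 8 mm thick, without holes, with an 18 mm round black grip up to 42 mm. Origin: centre of underside.
- driver: Bystander: loose screwdriver with a black handle, lying along its x axis. Origin: underside.
- caliper: Bystander: loose steel caliper 200 mm long with a grey slide, 15 mm high, lying along its x axis. Origin: underside of its beam's middle.
- refball: Bystander: loose reference ball, 25 mm, white, on a leaning stem on a round steel foot of 68 mm, 97 mm high. Origin: centre of underside.
- jar: Bystander: loose closed jar, 56 mm across, 75 mm high. Origin: centre of underside.
- gauge: Bystander: loose steel gauge block 35 by 70 by 30 mm. Origin: centre of underside.
Things that resemble listed ones, but are neither listed nor needed, are in the scene too. What is shaped like the cover but green is not meant.

How it is judged:
By the outcome, as a careful person would: the job done as asked, in the order asked, and still so for the second after the job is handed in, while the arm keeps its last pose, push and grip.
It also fails if it takes over 58 s, if anything falls off the work surface, if the arm or the gripper's body presses on something with over 40 N, if the wrist force passes 120 N, or if a joint passes its speed limit or range.

### The arm

A 6-joint arm with a two-finger parallel gripper is mounted at the origin on the work surface. World frame = base frame: x ahead of the robot, y to its left, z up, the work surface at z = 0. Lengths are in m, angles in rad, forces in N, time in s.
With the tool pointing down it reaches from about 0.35 to 0.775 m from the base axis. Payload 7.3 kg.
Tool frame: the origin (TCP) lies at the very end of the fingers, on their centre line; the grasp point (between the pads) lies 19 mm behind it (robot.hold_point_z is the distance from the TCP to the grasp point, in m); y points along the fingers, z is the direction in which the jaws open and shut, and the axes are right-handed (so a half turn about y gives the same grasp; the last joint's range is limited). The gripper opens to 92 mm and grips with 3 to 60 N. Pads are 19 mm wide; open, the fingers measure 130 mm over their backs; the gripper's body (75 mm by 190 mm) begins 47 mm behind the grasp point.
Start: joints at [1.171, 0.342, 1.524, -0, 1.275, -0.146], TCP at [0.132, 0.508, 0.227] pointing down, gripper open.
Joint ranges: [-2.53, 2.53], [-0.77, 2.02], [0.04, 2.7], [-1, 4.14], [0.28, 2.66], [-3.11, 3.11]. Speed limits (rad/s): [2.57, 2.57, 3.14, 3.14, 3.14, 3.14].

### API

Orientations are given as [roll, pitch, yaw] about the fixed x, y, z axes, in that order (R = Rz(yaw) Ry(pitch) Rx(roll)).
In Python, from cell import robot gives the robot as it stands.
- The arm moves only by the shell command python3 -m crank 'ROWS' [OPENING] [FORCE]. ROWS is a JSON object of lists of equal length, an entry for each row: "xyz": the shift along the tool's x, y, z in cm, a list of three; "roll": the turn about the tool's y in degrees. A call has 1 to 20 rows; each row shifts and turns the commanded pose from where the row before left it, along the tool's axes as they then stand; what a row does not reach is not made up. A row lasts 1/10 s, in which the tool goes at most 50 mm and 8.59 degrees, less where a joint would pass 70% of its speed; a pose out of reach is approached as far as the arm can. A call is refused whole if a number of a shift passes 5 or a number of a turn 8.59, either way. A call with a gripper value outside its range is refused whole. OPENING is the gripper command: -1 is fully open, 1 is shut, values between are in proportion, set as the call begins (- or left out, the last holds). The fingers move at their own pace and stop on an object; FORCE is the grip in N (left out, the last holds). Time passes only in rows, so rows that do not move let the fingers close. It gives the time, the measured TCP pose, the force and the opening at its end, in the units of the state.
- robot.observe(): the state, without advancing time (a new reading comes with each control period).
- robot.read_camera(name): name is "scene" or "top" or "wrist"; returns the picture (480x640x3 uint8, red, green, blue); there is no depth.
- robot.calibration(name): a dict with "intrinsics" (3x3 intrinsics, pixels), "pose" (4x4, takes a point from camera to world coordinates). Camera axes: x right, y down, z forward; pixel columns grow to the right and rows downward; lengths in m; the calibration is good to about 2 mm. A picture is of the moment at which its call begins: read the wrist's pose just before it. calibration takes no time and is no camera call; for the wrist camera it gives the pose at the moment of the call.
- robot.hand_in(): hands the job in, once; it reports no verdict.
The state is a dict: "time": time; "qpos": joint angles; "qvel": joint speeds; "joint_efforts": joint torques, N m; "tool_pos": TCP position; "tool_rot": TCP orientation; "contact_force": force on the tool from outside, world axes, zero at the start; "torque": the same for the moment, N m; "opening": finger opening in m.
Only numpy, scipy, OpenCV 4.12 (cv2) and the standard library are available. Lean on these libraries where they do the work, as an engineer would, in place of code of your own. Each camera call takes 0.05 s, during which the arm holds its last target.

## Working session

There is one attempt and no reset: what is moved stays moved. The work goes in short steps, Python scripts to look and compute and a shell command to move; the robot and the scene stay as the last step left them, time stands still between calls to the robot, and variables do not carry over. Pictures are saved under pics/ and viewed, and the job is handed in when it is done.

```bash
ls; mkdir -p pics; python3 - <<'E'
from cell import robot
import cv2,numpy as np
np.set_printoptions(precision=4,suppress=True)
for n in("scene","top","wrist"):
    c=robot.calibration(n); print(n,np.array(c["intrinsics"]),np.array(c["pose"]))
    im=robot.read_camera(n); cv2.imwrite(f"pics/{n}0.png",im[:,:,::-1])
print(robot.observe(), robot.hold_point_z)
E
```

```text
pics
scene [[612.9795   0.     323.9146]
 [  0.     612.9795 240.0546]
 [  0.       0.       1.    ]] [[ 0.8685  0.3766 -0.3223  0.9289]
 [ 0.4956 -0.6456  0.5811 -0.7787]
 [ 0.0108 -0.6644 -0.7473  1.1582]
 [ 0.      0.      0.      1.    ]]
top [[521.1818   0.     324.119 ]
 [  0.     521.1818 237.941 ]
 [  0.       0.       1.    ]] [[-0.0302 -0.9981  0.0539  0.417 ]
 [-0.9993  0.0312  0.0183  0.0117]
 [-0.02   -0.0533 -0.9984  1.4154]
 [ 0.      0.      0.      1.    ]]
wrist [[351.8949   0.     328.2871]
 [  0.     351.8949 241.5304]
 [  0.       0.       1.    ]] [[ 0.2513  0.9352  0.2496  0.0642]
 [ 0.9679 -0.2426 -0.0656  0.5252]
 [-0.0008  0.2581 -0.9661  0.3842]
 [ 0.      0.      0.      1.    ]]
{'time': 0.15, 'qpos': array([ 1.171 ,  0.3426,  1.5248,  0.    ,  1.2754, -0.146 ]), 'qvel': array([-0.0003, -0.0025, -0.0028,  0.0011, -0.0017,  0.001 ]), 'joint_efforts': array([  0.0011, -43.1465, -24.4352,   0.0716,   0.0537,  -0.0001]), 'tool_pos': array([0.1317, 0.5079, 0.2262]), 'tool_rot': array([-1.5719,  0.0002, -0.2538]), 'contact_force': array([-0.2159, -0.5172,  0.9832]), 'torque': array([-0.0262, -0.0222,  0.0136]), 'opening': 0.09164553570971268} 0.0188
```

View pics/scene0.png

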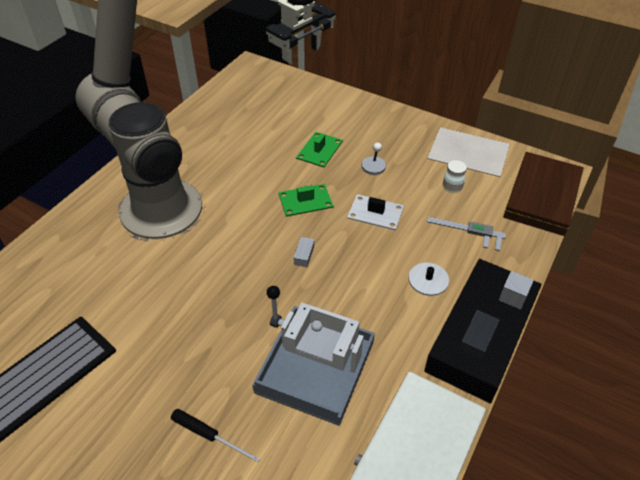

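View pics/top0.png

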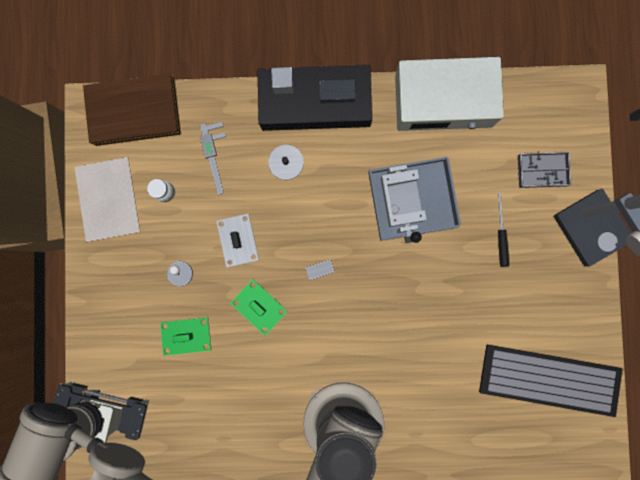

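View pics/wrist0.png

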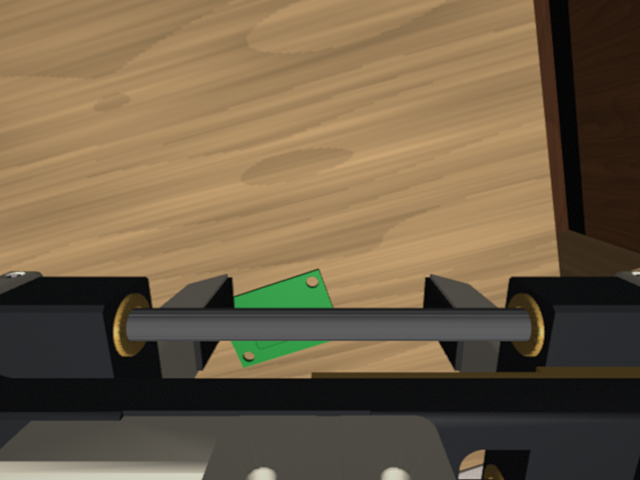

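The cover candidates in the top view are the silver plate with a black block at (238,240), the green plates at (258,307) and (186,336), and the round disc at (286,161). Only the silver plate is rectangular, aluminium and has four holes, so I'll confirm it in an enlarged crop, along with the stand.

```bash
python3 - <<'E'
import cv2,numpy as np
t=cv2.imread("pics/top0.png"); s=cv2.imread("pics/scene0.png")
a=cv2.resize(t[200:280,195:280],(400,376),interpolation=cv2.INTER_CUBIC)
b=cv2.resize(t[145:255,355:470],(393,376),interpolation=cv2.INTER_CUBIC)
cv2.imwrite("pics/cropA.png",np.hstack([a,b]))
b=cv2.resize(s[275:425,240:390],(600,600),interpolation=cv2.INTER_CUBIC)
cv2.imwrite("pics/cropB.png",b)
E
```

```text
(no output)
```

View pics/cropA.png

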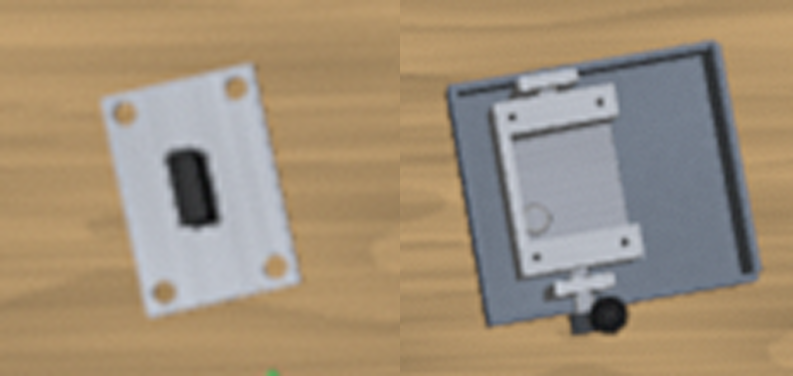

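View pics/cropB.png

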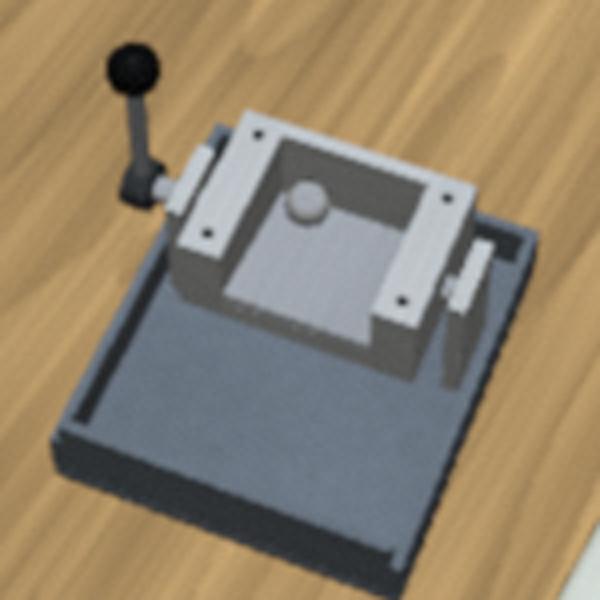

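The crop confirms the cover: silver, four holes, black block. Next I'll measure the thread holes, the knob and the cover in both views.

```bash
cat > h.py <<'E'
import cv2,numpy as np
from cell import robot
np.set_printoptions(precision=4,suppress=True)
def cal(n):
    c=robot.calibration(n); return np.array(c["intrinsics"]),np.array(c["pose"])
def ray(n,p,c=None):
    K,T=c or cal(n); d=T[:3,:3]@np.linalg.solve(K,[p[0],p[1],1.]); return T[:3,3],d/np.linalg.norm(d)
def onz(n,p,z,c=None):
    o,d=ray(n,p,c); return o+d*(z-o[2])/d[2]
def tri(rs):
    A=np.zeros((3,3));b=np.zeros(3)
    for o,d in rs:
        P=np.eye(3)-np.outer(d,d);A+=P;b+=P@o
    x=np.linalg.solve(A,b); return x,[np.linalg.norm((np.eye(3)-np.outer(d,d))@(x-o)) for o,d in rs]
def proj(n,X,c=None):
    K,T=c or cal(n); q=K@(T[:3,:3].T@(np.asarray(X)-T[:3,3])); return q[:2]/q[2]
def dark(g,p,r,sign=1):
    x0,y0=int(round(p[0]))-r,int(round(p[1]))-r
    w=g[y0:y0+2*r+1,x0:x0+2*r+1].astype(float)
    bg=np.median(w); m=np.clip((bg-w)*sign-12,0,None)
    ys,xs=np.mgrid[0:w.shape[0],0:w.shape[1]]
    return np.array([(m*xs).sum()/m.sum()+x0,(m*ys).sum()/m.sum()+y0])
E
python3 - <<'E'
from h import *
t=cv2.imread("pics/top0.png"); s=cv2.imread("pics/scene0.png")
gt=cv2.cvtColor(t,6); gs=cv2.cvtColor(s,6)
k=115/393
tt=[(355+u*k,145+v*k) for u,v in[(512,118),(600,102),(625,242),(537,257)]]
tt=[(355+(u-400)*k,145+v*k) for u,v in[(512,118),(600,102),(625,242),(537,257)]]
ss=[(240+u/4,275+v/4) for u,v in[(447,198),(402,301),(207,233),(258,134)]]
P=[]
for a,b in zip(tt,ss):
    a2=dark(gt,a,3);b2=dark(gs,b,3)
    x,e=tri([ray("top",a2),ray("scene",b2)]);P.append(x)
    print("thread",a2,b2,x,e,"z=.1:",onz("top",a2,.1),onz("scene",b2,.1))
P=np.array(P); print("c",P.mean(0),"sides",[np.linalg.norm(P[i]-P[(i+1)%4]) for i in range(4)])
# cover holes: sat (wood) inside plate
hs=cv2.cvtColor(t,cv2.COLOR_BGR2HSV)[:,:,1]; hs2=cv2.cvtColor(s,cv2.COLOR_BGR2HSV)[:,:,1]
H=[]
for u,v in [(124,111),(236,87),(275,266),(164,291)]:
    p=dark(hs,(195+u*85/400,200+v*80/376),4,-1); H.append(onz("top",p,.003)); print("hole",p,H[-1])
H=np.array(H);print("c",H.mean(0),[np.linalg.norm(H[i]-H[(i+1)%4]) for i in range(4)])
# knob
def blob(img,p,r,thr=45):
    x0,y0=p[0]-r,p[1]-r; w=img[y0:y0+2*r,x0:x0+2*r].max(2)<thr
    n,l,st,c=cv2.connectedComponentsWithStats(w.astype(np.uint8)); i=1+np.argmax(st[1:,4]); print(st[i]); return c[i]+[x0,y0]
a=blob(t,(415,237),8); b=blob(s,(273,292),8)
print("knob",a,b,tri([ray("top",a),ray("scene",b)]))
cv2.imwrite("pics/coverS.png",cv2.resize(s[180:240,335:415],(800,600),interpolation=cv2.INTER_CUBIC))
E
```

```text
thread [387.8405 179.6786] [351.3766 324.1021] [ 0.6335 -0.1291  0.0982] [np.float64(0.002735378070714468), np.float64(0.0027353780707145845)] z=.1: [ 0.6308 -0.1303  0.1   ] [ 0.6362 -0.1286  0.1   ]
thread [413.2598 174.5906] [340.1064 349.8459] [ 0.6436 -0.1943  0.0986] [np.float64(0.0019302946456325714), np.float64(0.0019302946456324136)] z=.1: [ 0.6417 -0.1951  0.1   ] [ 0.6455 -0.194   0.1   ]
thread [420.3231 215.4231] [291.4147 332.8569] [ 0.5386 -0.2083  0.0979] [np.float64(0.001437902775421449), np.float64(0.0014379027754212942)] z=.1: [ 0.5372 -0.2087  0.1   ] [ 0.5406 -0.2087  0.1   ]
thread [394.5235 219.8294] [304.1031 308.1979] [ 0.5295 -0.1428  0.098 ] [np.float64(0.001438650274442806), np.float64(0.0014386502744426607)] z=.1: [ 0.5282 -0.1434  0.1   ] [ 0.5315 -0.1433  0.1   ]
c [ 0.5863 -0.1686  0.0982] sides [np.float64(0.06596022753948168), np.float64(0.10586241106322351), np.float64(0.06608041380949357), np.float64(0.10483910482327596)]
hole [220.8364 223.9416] [0.5402 0.3182 0.003 ]
hole [244.9001 218.2153] [0.5538 0.252  0.003 ]
hole [253.6073 257.093 ] [0.4471 0.2306 0.003 ]
hole [229.8314 262.1696] [0.4353 0.2957 0.003 ]
c [0.4941 0.2741 0.003 ] [np.float64(0.0675766049893344), np.float64(0.10883365206178126), np.float64(0.06614836280581429), np.float64(0.10733430206059438)]
[ 3  3 11 10 75]
[  2   2  13  13 127]
knob [415.16   236.7067] [272.7795 292.0472] (array([ 0.4814, -0.1824,  0.1679]), [np.float64(0.001149076721390023), np.float64(0.001149076721389989)])
```

View pics/coverS.png

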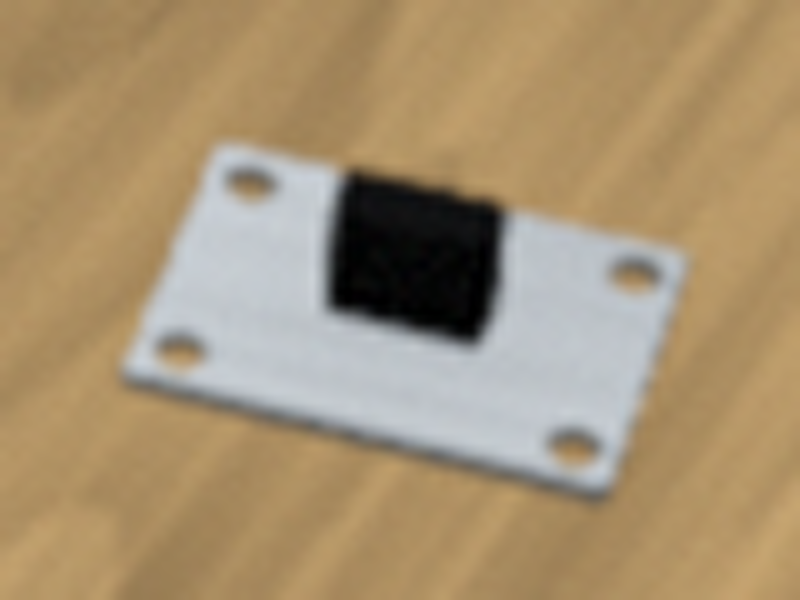

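```bash
cat >> h.py <<'E'
from scipy.spatial.transform import Rotation as Ro
def need(target,yaw=None):
    o=robot.observe(); R=Ro.from_euler('xyz',o['tool_rot']).as_matrix()
    d=(np.array(target)-o['tool_pos'])@R*100
    y=np.degrees(np.arctan2(R[1,0],R[0,0]))
    print("t",round(o['time'],2),"pos",o['tool_pos'],"rot",np.degrees(o['tool_rot']),"F",o['contact_force'],"op",round(o['opening'],4)); print("shift cm",d,"roll",None if yaw is None else y-yaw)
E
cat > fit.py <<'E'
import numpy as np
def fit(P,M):
    P=np.asarray(P)[:,:2];M=np.asarray(M);pc=P.mean(0);q=P-pc;m=M-M.mean(0)
    a=np.arctan2((m[:,0]*q[:,1]-m[:,1]*q[:,0]).sum(),(m*q).sum());return pc,np.degrees(a)
E
python3 -c "
from fit import fit
M=[(53,33),(53,-33),(-53,-33),(-53,33)]
print(fit([(.6335,-.1291),(.6436,-.1943),(.5386,-.2083),(.5295,-.1428)],M))
print(fit([(.5402,.3182),(.5538,.2520),(.4471,.2306),(.4353,.2957)],M))"
python3 -m crank '{"xyz":[[0,0,0],[0,0,0],[0,0,0],[0,0,0]],"roll":[-7.5,-7.5,-7.5,0]}' 0.1 10
python3 -c "
from h import *
need([.43,.2,.25],8); need([.4815,-.183,.25],8)"
```

```text
(array([ 0.5863  , -0.168625]), np.float64(7.77631327364993))
(array([0.4941  , 0.274125]), np.float64(11.505961440508715))
time: 0.55
tool_pos: [0.1317, 0.5081, 0.2265]
tool_rot: [-1.571, 0.0, 0.14]
contact_force: [0.5, -0.2, -0.6]
opening: 0.0646
t 0.55 pos [0.1317 0.5081 0.2265] rot [-90.026    0.0156   8.0244] F [ 0.4549 -0.244  -0.5916] op 0.0646
shift cm [ 25.2329  -2.344  -34.6681] roll 0.02438717246990585
t 0.55 pos [0.1317 0.5081 0.2265] rot [-90.026    0.0156   8.0244] F [ 0.4549 -0.244  -0.5916] op 0.0646
shift cm [ 24.986   -2.3263 -73.312 ] roll 0.02438717246990585
```

```bash

python3 -m crank '{"xyz":[[2.5,-0.25,-3.5],[2.5,-0.25,-3.5],[2.5,-0.25,-3.5],[2.5,-0.25,-3.5],[2.5,-0.25,-3.5],[2.5,-0.25,-3.5],[2.5,-0.25,-3.5],[2.5,-0.25,-3.5],[2.5,-0.25,-3.5],[2.5,-0.25,-3.5],[0,0,-4],[0,0,-4],[0,0,-4],[0,0,-4],[0,0,-4],[0,0,-4],[0,0,-4],[0,0,-4],[0,0,-4],[0,0,-2.5]],"roll":[0,0,0,0,0,0,0,0,0,0,0,0,0,0,0,0,0,0,0,0]}' 0.1
python3 -m crank '{"xyz":[[0,0,0],[0,0,0]],"roll":[0,0]}'
python3 - <<'E'
from h import *
cv2.imwrite("pics/scene1.png",robot.read_camera("scene")[120:480,150:630,::-1])
cv2.imwrite("pics/wrist1.png",robot.read_camera("wrist")[:,:,::-1])
need([.4815,-.183,.15],7.8)
E
```

```text
time: 2.55
tool_pos: [0.4811, -0.1878, 0.2514]
tool_rot: [-1.571, 0.0, 0.133]
contact_force: [0.4, 0.9, -0.0]
opening: 0.0415
time: 2.75
tool_pos: [0.4808, -0.1851, 0.2513]
tool_rot: [-1.57, 0.001, 0.135]
contact_force: [0.4, -0.2, -0.7]
opening: 0.0412
t 2.85 pos [ 0.481  -0.1841  0.2516] rot [-89.959    0.0131   7.9218] F [0.5742 0.2437 0.2196] op 0.0417
shift cm [ 0.0682 10.1627  0.0908] roll 0.12176970277347632
```

View pics/scene1.png

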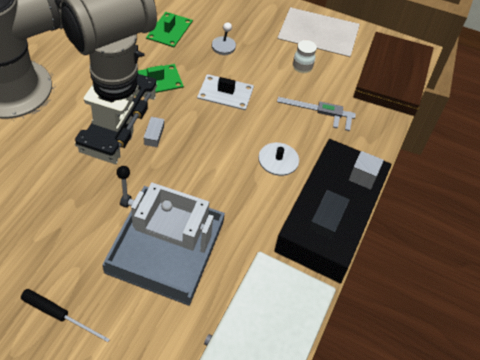

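View pics/wrist1.png

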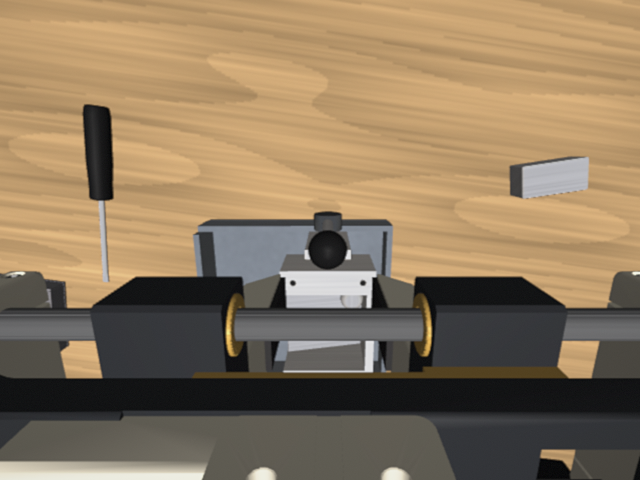

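The scene crop shows the gripper over the lever, and the wrist view has the knob at (327,250), midway between the fingers. I'll descend so the fingers straddle it.

```bash

python3 -m crank '{"xyz":[[0,2.5,0],[0,2.5,0],[0,2.5,0],[0,2.5,0],[0,0,0],[0,0,0]],"roll":[0,0,0,0,0,0]}'
python3 - <<'E'
from h import *
cv2.imwrite("pics/scene2.png",cv2.resize(robot.read_camera("scene")[200:440,200:440,::-1],(600,600)))
need([.4815,-.183,.15],7.8)
E
```

```text
time: 3.45
tool_pos: [0.4814, -0.1843, 0.1523]
tool_rot: [-1.571, -0.0, 0.14]
contact_force: [0.1, 0.6, 0.6]
opening: 0.0412
t 3.5 pos [ 0.4819 -0.1848  0.153 ] rot [-90.0585  -0.0849   7.9994] F [-0.4921 -0.2033  0.4299] op 0.0412
shift cm [-0.012   0.3011  0.1811] roll 0.1993679022518684
```

View pics/scene2.png

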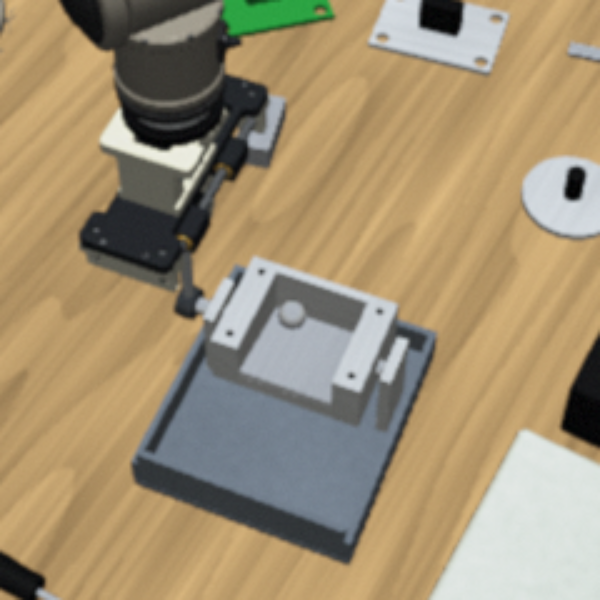

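```bash

python3 -m crank '{"xyz":[[0,0,-0.7],[0,0.05,-1],[0,0.15,-1],[0,0.25,-1],[0,0.4,-1],[0,0.5,-1],[0,0.4,-0.6],[0,0,0]],"roll":[0,0,0,0,0,0,0,0]}'
python3 - <<'E'
from h import *
cv2.imwrite("pics/scene3.png",cv2.resize(robot.read_camera("scene")[200:440,200:440,::-1],(600,600)))
need([.4815,-.183,.15],7.8)
E
```

```text
time: 4.3
tool_pos: [0.4897, -0.2487, 0.1333]
tool_rot: [-1.571, 0.001, 0.138]
contact_force: [-0.6, -0.1, 0.2]
opening: 0.0411
t 4.35 pos [ 0.4896 -0.2481  0.1335] rot [-89.9891   0.0453   7.9183] F [ 0.4418 -1.6528 -0.5966] op 0.0415
shift cm [ 0.092  -1.6508  6.5629] roll 0.11833389073966938
```

View pics/scene3.png

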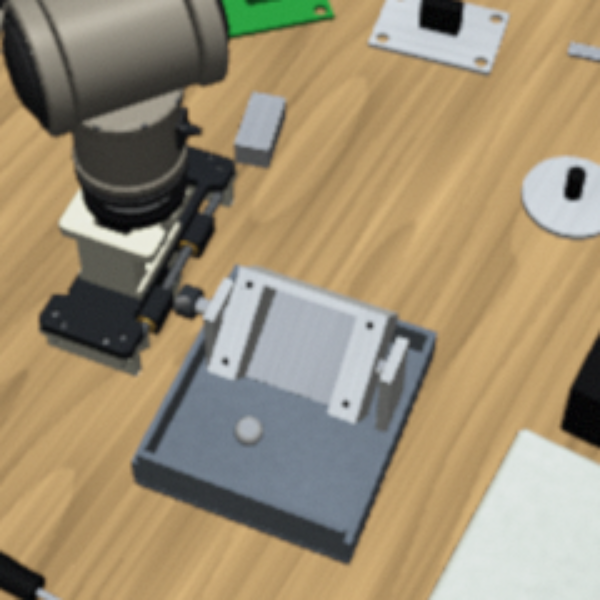

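The housing has tipped and the ball is in the tray at crop (248,430). I'll push on until the force shows the stop.

```bash

python3 -m crank '{"xyz":[[0,0.1,-0.3],[0,0.1,-0.3],[0,0.1,-0.2],[0,0,0]],"roll":[0,0,0,0]}'
python3 -m crank '{"xyz":[[0,0,-0.3],[0,0,0]],"roll":[0,0]}'
python3 -m crank '{"xyz":[[0,0,-0.2],[0,0,0]],"roll":[0,0]}'
```

```text
time: 4.75
tool_pos: [0.4904, -0.2528, 0.1312]
tool_rot: [-1.566, 0.001, 0.139]
contact_force: [-2.4, 11.1, 6.9]
opening: 0.0413
time: 4.95
tool_pos: [0.4904, -0.2535, 0.131]
tool_rot: [-1.561, 0.002, 0.139]
contact_force: [-1.5, 19.3, 9.4]
opening: 0.0419
time: 5.15
tool_pos: [0.4907, -0.2551, 0.1309]
tool_rot: [-1.561, 0.002, 0.14]
contact_force: [-2.8, 19.6, 8.0]
opening: 0.0451
```

```bash

python3 -m crank '{"xyz":[[0,0,1],[0,0,1],[0,-0.2,1],[0,-0.6,1],[0,-0.5,1],[0,-0.4,1],[0,-0.3,1],[0,-0.1,0.7],[0,0,0.4],[0,0,0],[0,0,0]],"roll":[0,0,0,0,0,0,0,0,0,0,0]}' - 12
python3 -m crank '{"xyz":[[0,0,0.3],[0,0,0]],"roll":[0,0]}'
python3 -m crank '{"xyz":[[0,0,0.3],[0,0,0]],"roll":[0,0]}'
python3 - <<'E'
from h import *
cv2.imwrite("pics/scene4.png",cv2.resize(robot.read_camera("scene")[200:440,200:440,::-1],(600,600)))
need([.4815,-.183,.15],7.8)
E
```

```text
time: 6.25
tool_pos: [0.4799, -0.1794, 0.1515]
tool_rot: [-1.569, 0.002, 0.139]
contact_force: [0.3, -0.9, -0.0]
opening: 0.0413
time: 6.45
tool_pos: [0.4798, -0.1781, 0.1516]
tool_rot: [-1.572, 0.001, 0.139]
contact_force: [-0.1, -6.0, -2.7]
opening: 0.0415
time: 6.65
tool_pos: [0.4798, -0.1778, 0.1516]
tool_rot: [-1.577, 0.001, 0.139]
contact_force: [1.0, -16.1, -7.2]
opening: 0.0415
t 6.7 pos [ 0.4798 -0.1778  0.1516] rot [-90.3311   0.0336   7.9298] F [  0.7115 -15.7487  -7.2188] op 0.0417
shift cm [ 0.1016  0.1604 -0.5335] roll 0.12981913648265042
```

View pics/scene4.png

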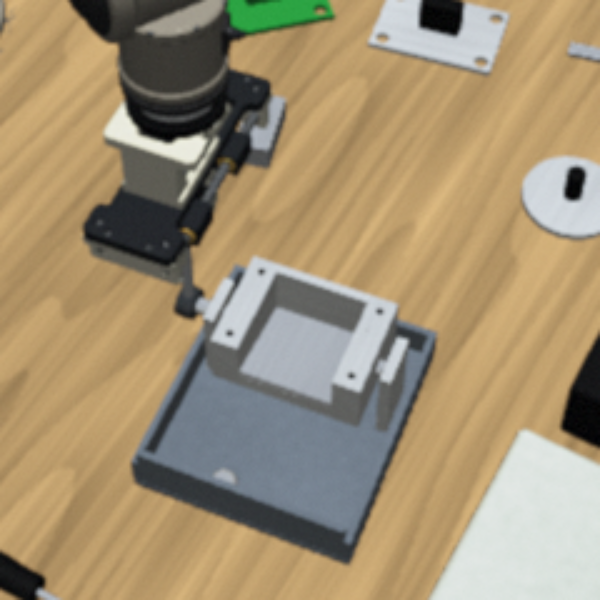

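The housing is back against its level stop, with 16 N on the lever. The trough is empty and the ball rests in the tray at crop (225,475). Next I'll retreat and go to the cover.

```bash

python3 -m crank '{"xyz":[[0,0,-0.8],[0,0,-0.6],[0,-2.5,0],[0,-3,0],[0,-3,0],[0,-1,0],[0,0,0]],"roll":[0,0,0,0,0,0,0]}'
python3 - <<'E'
from h import *
cv2.imwrite("pics/top5.png",robot.read_camera("top")[:,:,::-1])
cv2.imwrite("pics/scene5.png",robot.read_camera("scene")[:,:,::-1])
need([.4941,.2741,.2],11.5)
E
```

```text
time: 7.4
tool_pos: [0.4821, -0.1882, 0.2481]
tool_rot: [-1.572, -0.002, 0.139]
contact_force: [0.3, -0.2, -0.5]
opening: 0.0412
t 7.5 pos [ 0.481  -0.1877  0.2459] rot [-89.9098   0.09     7.9617] F [-0.5808 -0.5566  0.0292] op 0.0414
shift cm [ 7.698   4.6452 45.5435] roll -3.538341866224389
```

```bash

python3 -m crank '{"xyz":[[0.64,0.25,3.8],[0.64,0.25,3.8],[0.64,0.25,3.8],[0.64,0.25,3.8],[0.64,0.25,3.8],[0.64,0.25,3.8],[0.64,0.25,3.8],[0.64,0.25,3.8],[0.64,0.25,3.8],[0.64,0.25,3.8],[0.64,0.25,3.8],[0.64,0.25,3.75],[0,0,0],[0,0,0]],"roll":[0,0,0,0,0,0,0,0,0,0,0,0,-3.5,0]}' -0.2
python3 - <<'E'
from h import *
cv2.imwrite("pics/wrist6.png",robot.read_camera("wrist")[:,:,::-1])
need([.4941,.2741,.2],11.5)
# housing check from retreat picture
E
python3 - <<'E'
from h import *
t=cv2.imread("pics/top5.png"); s=cv2.imread("pics/scene5.png")
gs=cv2.cvtColor(s,6)
for b in [(351.4,324.1),(340.1,349.8),(291.4,332.9),(304.1,308.2)]: print(b,dark(gs,b,3))
E
```

```text
time: 8.9
tool_pos: [0.4934, 0.2744, 0.2149]
tool_rot: [-1.572, 0.004, 0.203]
contact_force: [-0.3, -0.6, -0.5]
opening: 0.0551
t 8.95 pos [0.4937 0.2736 0.2153] rot [-90.0383   0.1958  11.4417] F [ 0.5391 -0.2372  0.5461] op 0.0555
shift cm [0.0559 1.5317 0.04  ] roll -0.058321689065136795
(351.4, 324.1) [351.3849 324.1039]
(340.1, 349.8) [340.0919 349.8423]
(291.4, 332.9) [291.3902 332.8612]
(304.1, 308.2) [304.0925 308.2197]
```

View pics/wrist6.png

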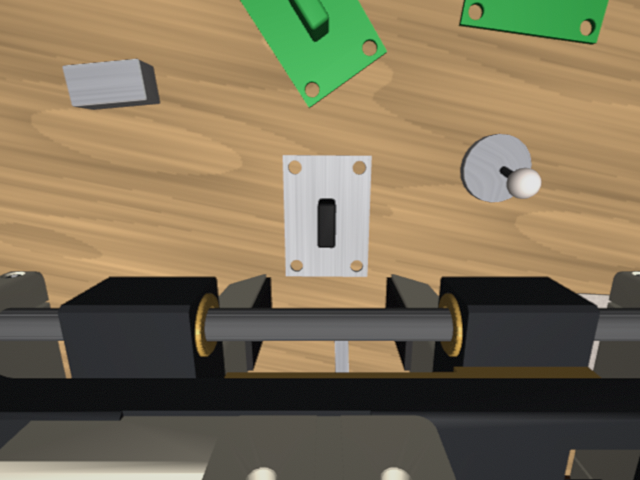

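The thread pixels match their starting positions to 0.1 px, so the housing is level. The wrist view shows the silver plate with holes at about (294,167), (359,167), (356,266) and (297,266), its block at (326,222), well aligned between the jaws. I'll cross-check its pose by wrist rays.

```bash
python3 - <<'E'
from h import *
from fit import fit
im=cv2.imread("pics/wrist6.png"); hs=cv2.cvtColor(im,cv2.COLOR_BGR2HSV)[:,:,1]
c=cal("wrist");H=[]
for p in [(356,266),(297,266),(294,167),(359,167)]:
    q=dark(hs,p,7,-1); H.append(onz("wrist",q,.003,c)); print(q,H[-1])
H=np.array(H); print([np.linalg.norm(H[i]-H[(i+1)%4]) for i in range(4)])
for M in ([(53,33),(53,-33),(-53,-33),(-53,33)],): print(fit(H,M))
need([.4941,.2741,.011],11.5)
E
```

```text
[356.0625 265.3081] [0.5423 0.3147 0.003 ]
[296.2568 264.8946] [0.555  0.2496 0.003 ]
[294.1432 166.9258] [0.4507 0.2288 0.003 ]
[358.7144 167.1667] [0.4377 0.2942 0.003 ]
[np.float64(0.06632400486715007), np.float64(0.10640255083911988), np.float64(0.0666227526549009), np.float64(0.10662485764309662)]
(array([0.4964, 0.2719]), np.float64(11.174296977403365))
t 8.95 pos [0.4937 0.2736 0.2153] rot [-90.0383   0.1958  11.4417] F [ 0.5391 -0.2372  0.5461] op 0.0555
shift cm [ 0.1205 20.4316  0.0526] roll -0.058321689065136795
```

```bash

python3 -m crank '{"xyz":[[0.2,4,-0.1],[0,4,0],[0,4,0],[0,3,0],[0,2.5,0],[0,1.5,0],[0,0.8,0],[0,0.5,0],[0,0,0],[0,0,0],[0,0,0]],"roll":[0.2,0,0,0,0,0,0,0,0,0,0]}'
python3 - <<'E'
from h import *
cv2.imwrite("pics/scene7.png",cv2.resize(robot.read_camera("scene")[90:290,280:480,::-1],(600,600)))
need([.4957,.2727,.0115],11.3)
E
```

```text
time: 10.05
tool_pos: [0.4973, 0.2733, 0.0151]
tool_rot: [-1.57, -0.002, 0.196]
contact_force: [0.2, 0.3, 0.2]
opening: 0.0551
t 10.1 pos [0.4972 0.2733 0.0151] rot [-89.9811  -0.0921  11.2533] F [ 0.7566 -0.5132 -0.7623] op 0.0552
shift cm [-0.1607  0.3572 -0.0279] roll -0.04665929086606724
```

View pics/scene7.png

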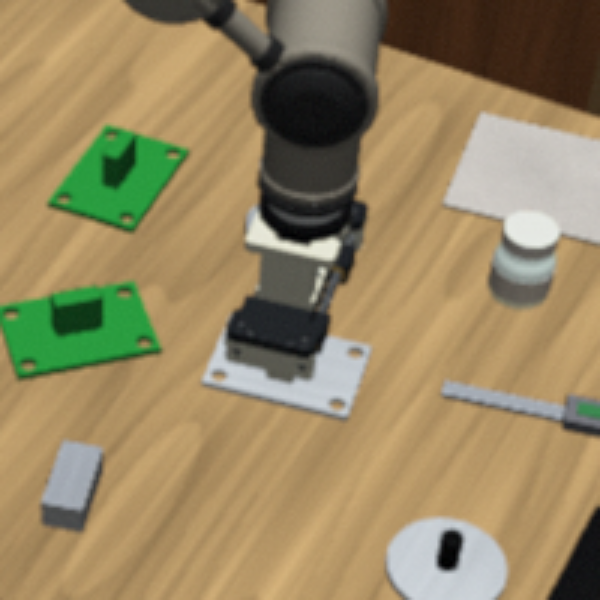

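The fingers straddle the block and nothing is touching. I'll go 3 mm lower and close.

```bash

python3 -m crank '{"xyz":[[-0.1,0.3,0],[0,0,0]],"roll":[0,0]}'
python3 -m crank '{"xyz":[[0,0,0],[0,0,0],[0,0,0],[0,0,0],[0,0,0],[0,0,0]],"roll":[0,0,0,0,0,0]}' 1 40
python3 -m crank '{"xyz":[[0,-1,0],[0,-2,0],[0,-3,0],[0,-4,0],[0,-4,0],[0,-4,0],[0,-2,0],[0,0,0],[0,0,0]],"roll":[0,0,0,0,0,0,0,0,0]}'
python3 - <<'E'
from h import *
cv2.imwrite("pics/wrist8.png",robot.read_camera("wrist")[:,:,::-1])
cv2.imwrite("pics/scene8.png",cv2.resize(robot.read_camera("scene")[40:290,250:500,::-1],(600,600)))
need([.5863,-.1686,.21],7.8)
E
```

```text
time: 10.3
tool_pos: [0.4955, 0.2729, 0.0111]
tool_rot: [-1.571, 0.0, 0.197]
contact_force: [-0.2, 0.4, -0.3]
opening: 0.0549
time: 10.9
tool_pos: [0.4958, 0.2729, 0.0112]
tool_rot: [-1.571, -0.0, 0.197]
contact_force: [0.2, -0.3, 0.3]
opening: 0.0179
time: 11.8
tool_pos: [0.4951, 0.2727, 0.2106]
tool_rot: [-1.571, 0.001, 0.197]
contact_force: [1.0, -0.2, -3.6]
opening: 0.0178
t 11.9 pos [0.4947 0.2725 0.2092] rot [-90.0323   0.2181  11.2534] F [-1.078   0.4071 -3.4112] op 0.0175
shift cm [  0.3784  -0.0519 -45.0454] roll 3.4533538447624386
```

View pics/wrist8.png

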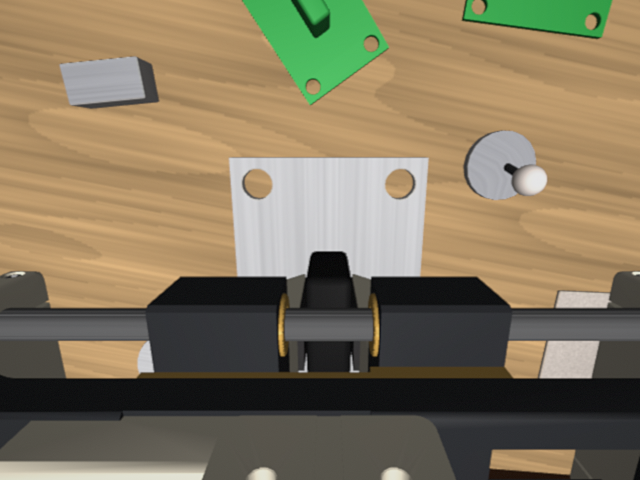

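View pics/scene8.png

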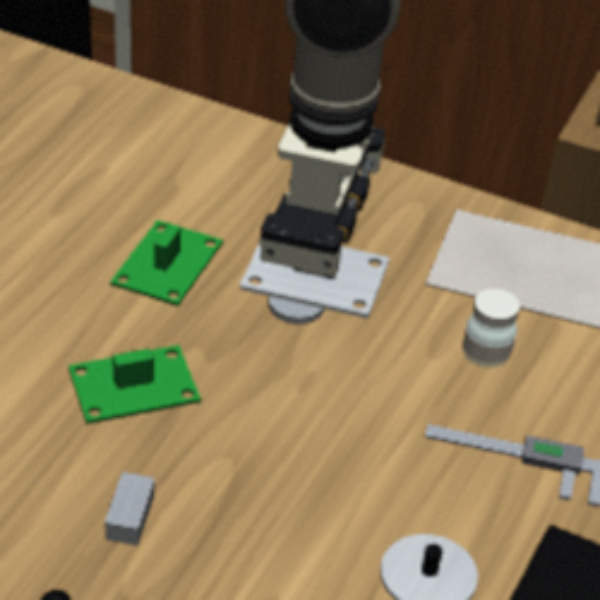

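The grip holds: opening 17.8 mm, plate lifted and level. The near holes are at (258,183) and (400,183) in the wrist view, so I'll work out the cover's offset in the tool frame.

```bash
python3 - <<'E'
from h import *
im=cv2.imread("pics/wrist8.png"); hs=cv2.cvtColor(im,cv2.COLOR_BGR2HSV)[:,:,1]
c=cal("wrist");o=robot.observe();H=[]
R=Ro.from_euler('xyz',o['tool_rot']).as_matrix()
for p in [(258,183),(400,183)]:
    q=dark(hs,p,18,-1); X=onz("wrist",q,o['tool_pos'][2]-.0112+.003,c); H.append((X-o['tool_pos'])@R*1000); print(q,X,H[-1])
m=(H[0]+H[1])/2; d=H[1]-H[0]; print("len",np.linalg.norm(d),"yaw rel deg",np.degrees(np.arctan2(d[0],d[2])),"centre in tool mm",m+[53,0,0])
E
```

```text
[257.6903 183.1242] [0.4485 0.2296 0.201 ] [-53.5993   8.4227 -33.0405]
[398.7931 183.1645] [0.4356 0.2945 0.201 ] [-53.5737   8.3853  33.1281]
len 66.16860632995645 yaw rel deg 0.022150231080052863 centre in tool mm [-0.5865  8.404   0.0438]
```

```bash

python3 -m crank '{"xyz":[[0,0,-1.5],[0,0,-3],[0,0,-3.5],[0,0,-3.5],[0.1,0,-3.5],[0.1,0,-3.5],[0.1,0,-3.5],[0.1,0,-3.5],[0,0,-3.5],[0,0,-3.5],[0,0,-3.5],[0,0,-3.5],[0,0,-3],[0,0,-2],[0,0,-0.5],[0,0,0],[0,0,0],[0,0,0]],"roll":[0,0,0,0,0,0,0,0,0,0,0,0,0,0,0,3.45,0,0]}'
python3 - <<'E'
from h import *
need([.5869,-.1685,.131],7.8)
cv2.imwrite("pics/wrist9.png",robot.read_camera("wrist")[:,:,::-1])
cv2.imwrite("pics/scene9.png",robot.read_camera("scene")[:,:,::-1])
E
```

```text
time: 13.7
tool_pos: [0.5873, -0.1668, 0.2109]
tool_rot: [-1.57, 0.001, 0.139]
contact_force: [-0.1, 0.5, -3.0]
opening: 0.0178
t 13.7 pos [ 0.5873 -0.1668  0.2109] rot [-89.9584   0.0339   7.9417] F [-0.0772  0.496  -2.9904] op 0.0178
shift cm [-0.058   7.993  -0.1669] roll 0.14174016668141398
```

View pics/wrist9.png

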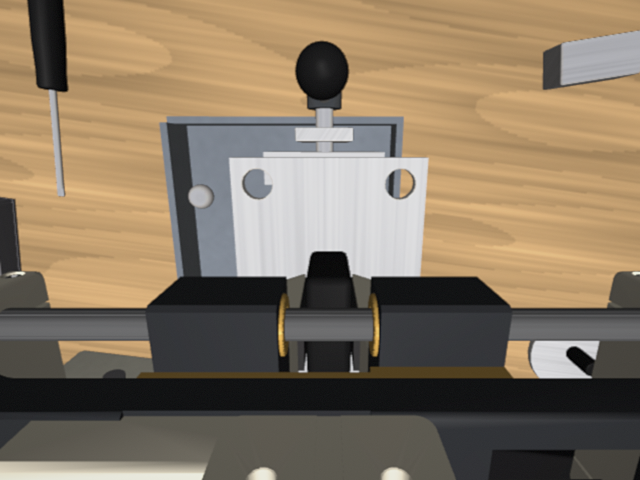

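View pics/scene9.png

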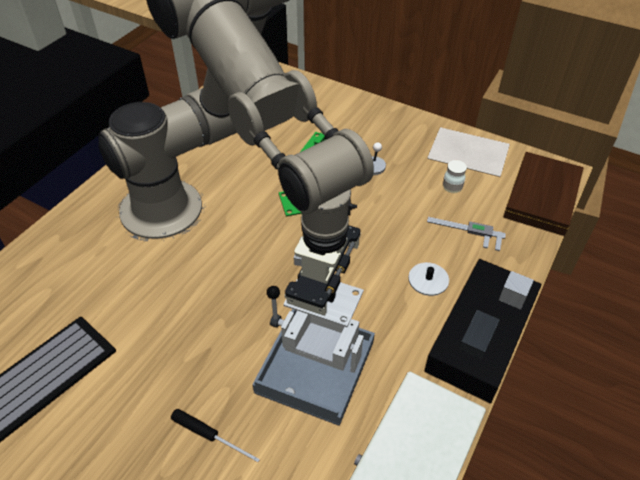

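The plate is above the housing and clear. In the wrist view the housing's near edge runs from about (264,154) to (385,154). I'll descend part way and cross-check.

```bash

python3 -m crank '{"xyz":[[-0.05,1,-0.1],[0,1.5,0],[0,1.5,0],[0,1,0],[0,0,0],[0,0,0],[0,0,0]],"roll":[0.15,0,0,0,0,0,0]}'
python3 - <<'E'
from h import *
c=cal("wrist")
w=cv2.imread("pics/wrist9.png")
cv2.imwrite("pics/wrist10.png",robot.read_camera("wrist")[:,:,::-1])
cv2.imwrite("pics/scene10.png",cv2.resize(robot.read_camera("scene")[270:390,240:390,::-1],(750,600)))
cv2.imwrite("pics/top10.png",cv2.resize(robot.read_camera("top")[145:255,355:470,::-1],(627,600)))
need([.5869,-.1685,.131],7.8)
E
```

```text
time: 14.5
tool_pos: [0.5876, -0.1689, 0.162]
tool_rot: [-1.572, -0.001, 0.134]
contact_force: [-0.1, 0.4, -3.6]
opening: 0.0177
t 14.65 pos [ 0.5875 -0.1688  0.1619] rot [-90.0313  -0.0673   7.6597] F [-0.3806  0.0117 -2.6826] op 0.0176
shift cm [-0.0573  3.0893  0.0419] roll -0.14031424875691823
```

View pics/wrist10.png

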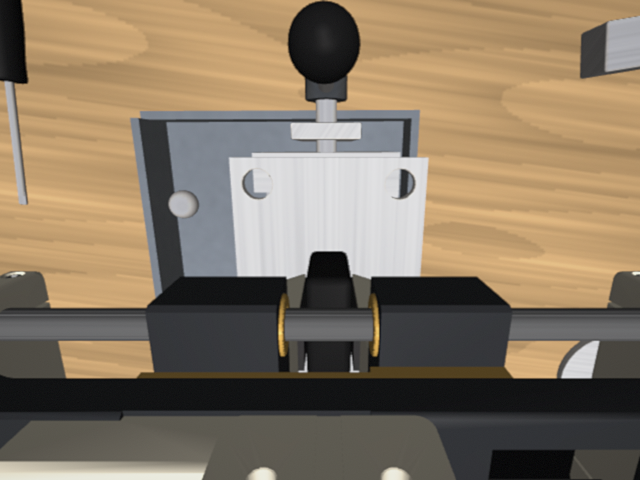

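View pics/scene10.png

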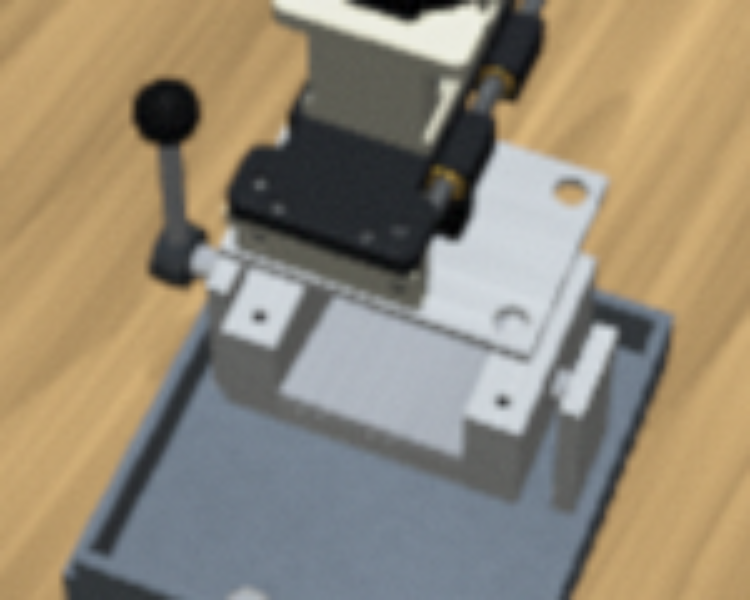

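View pics/top10.png

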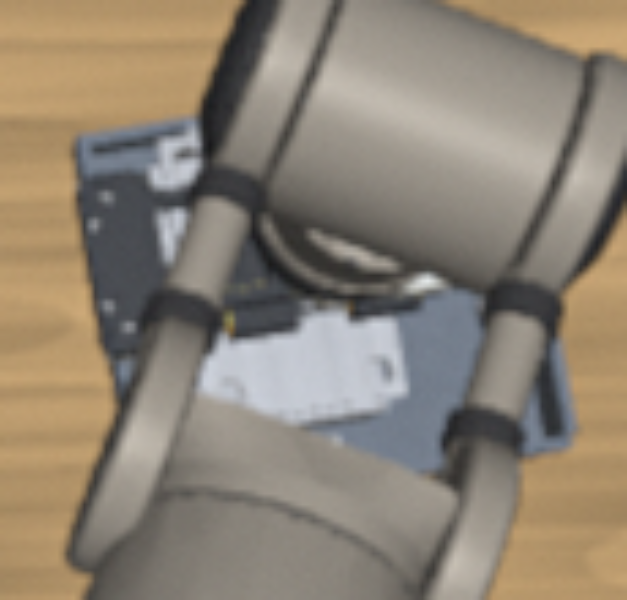

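```bash
python3 - <<'E'
from h import *
w=cv2.cvtColor(cv2.imread("pics/wrist10.png"),6).astype(int)
for r in (154,155): print(r,w[r,244:262],w[r,392:410])
print(w[146:162,290],w[146:162,360])
c=cal("wrist"); o=robot.observe(); R=Ro.from_euler('xyz',o['tool_rot']).as_matrix()
for p in [(252,152.5),(400.5,152.5)]:
    X=onz("wrist",p,.1,c); print(X,(X-o['tool_pos'])@R*1000)
E
python3 -m crank '{"xyz":[[-0.05,1,0.03],[0,1,0],[0,0.8,0],[0,0.27,0],[0,0,0],[0,0,0],[0,0,0],[0,0,0]],"roll":[-0.1,0,0,0,0,0,0,0]}'
python3 - <<'E'
from h import *
need([.5869,-.1685,.1312],7.8)
cv2.imwrite("pics/wrist11.png",robot.read_camera("wrist")[:,:,::-1])
s=robot.read_camera("scene")[:,:,::-1]; cv2.imwrite("pics/scene11f.png",s)
cv2.imwrite("pics/scene11.png",cv2.resize(s[270:390,240:390],(750,600),interpolation=cv2.INTER_CUBIC))
E
```

```text
154 [132 132 132 131 132 131 133 159 203 220 222 220 221 221 221 221 221 221] [217 217 218 217 217 218 218 208 172 124  66  41  41  43  44  42  54  92]
155 [130 129 129 129 129 129 131 156 200 220 221 221 220 221 221 220 220 220] [217 218 218 217 218 218 219 208 171 121  60  35  39  40  39  39  52  89]
[137 138 137 138 136 124 145 208 221 220 214 199 215 221 220 220] [139 139 140 140 135 126 161 209 219 220 212 200 217 222 221 222]
[ 0.5275 -0.2236  0.1   ] [-66.8045  61.8405 -46.2396]
[ 0.5155 -0.1344  0.1   ] [-66.7852  61.7913  43.7404]
time: 15.45
tool_pos: [0.5868, -0.1686, 0.1309]
tool_rot: [-1.571, -0.001, 0.135]
contact_force: [-0.2, -0.1, -2.9]
opening: 0.018
t 15.45 pos [ 0.5868 -0.1686  0.1309] rot [-90.0185  -0.0404   7.761 ] F [-0.1765 -0.1262 -2.8524] op 0.018
shift cm [ 0.0065 -0.0289  0.0042] roll -0.0390371095996338
```

View pics/wrist11.png

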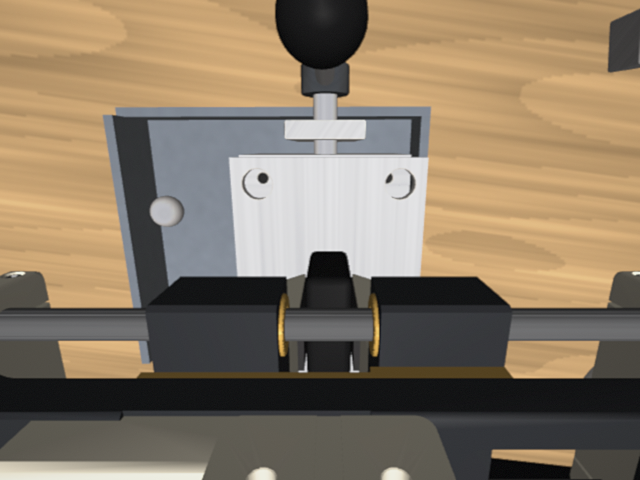

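View pics/scene11.png

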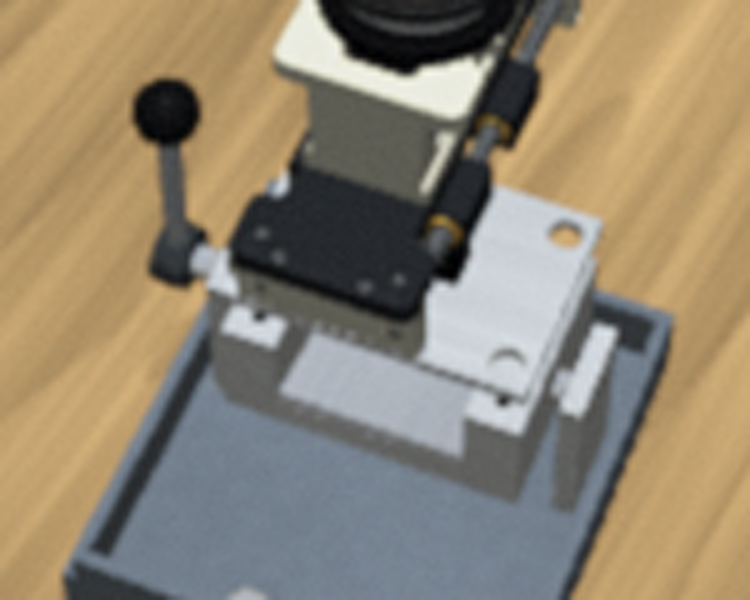

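```bash
python3 - <<'E'
from h import *
im=cv2.imread("pics/wrist11.png"); g=cv2.cvtColor(im,6)
cv2.imwrite("pics/w11c.png",cv2.resize(im[145:215,225:435],(800,267),interpolation=cv2.INTER_CUBIC))
c=cal("wrist");o=robot.observe();R=Ro.from_euler('xyz',o['tool_rot']).as_matrix()
for p in [(263,179),(257.7,183.1),(398.8,183.2)]:
    q=dark(g,p,7) if p[0]==263 else np.array(p); z=.1 if p[0]==263 else o['tool_pos'][2]-.0082
    print(q,(onz("wrist",q,z,c)-o['tool_pos'])@R*1000)
E
```

```text
[262.5536 177.7209] [-54.2486  30.7417 -34.8286]
[257.7 183.1] [-53.6152   8.1821 -33.057 ]
[398.8 183.2] [-53.5545   8.1711  33.0354]
```

View pics/w11c.png

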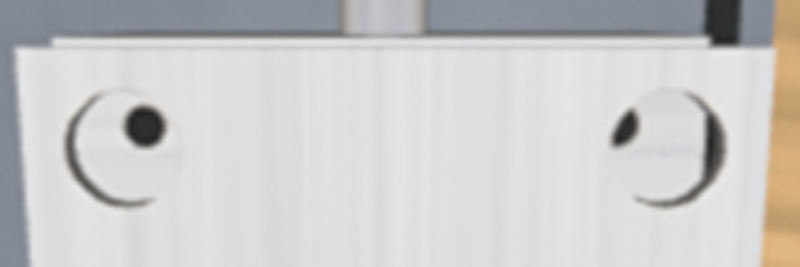

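Seen through the left cover hole, the thread is about 1.5 mm off in tool z and 0.6 mm in tool x. Both are measured in the same wrist image, so I'll correct by that.

```bash
python3 -m crank '{"xyz":[[-0.06,0,-0.14],[0,0,0],[0,0,0],[0,0,0],[0,0,0],[0,0,0]],"roll":[0,0,0,0,0,0]}'
python3 - <<'E'
from h import *
im=np.ascontiguousarray(robot.read_camera("wrist")[:,:,::-1]); g=cv2.cvtColor(im,6)
cv2.imwrite("pics/w12c.png",cv2.resize(im[145:215,225:435],(800,267),interpolation=cv2.INTER_CUBIC))
c=cal("wrist");o=robot.observe();R=Ro.from_euler('xyz',o['tool_rot']).as_matrix()
m=(g[168:196,246:272]<90).astype(np.uint8); n,l,st,ce=cv2.connectedComponentsWithStats(m); print(st[1:],ce[1:]+[246,168])
i=1+np.argmin(np.linalg.norm(ce[1:]+[246,168]-[264,178],axis=1)); q=ce[i]+[246,168]
print(q,(onz("wrist",q,.1,c)-o['tool_pos'])@R*1000)
s=robot.read_camera("scene")[:,:,::-1]; cv2.imwrite("pics/scene12f.png",s)
need([.5869,-.1685,.1312],7.8)
E
```

```text
time: 16.15
tool_pos: [0.5862, -0.1699, 0.1305]
tool_rot: [-1.571, 0.0, 0.135]
contact_force: [0.0, 0.4, -1.8]
opening: 0.0175
[[15  7  9 10 68]] [[264.8824 179.2794]]
[264.8824 179.2794] [-53.4661  30.4828 -33.5629]
t 16.25 pos [ 0.5862 -0.1699  0.1305] rot [-89.9933   0.0001   7.7609] F [-0.8029 -0.3649 -3.246 ] op 0.018
shift cm [ 0.0869 -0.0716  0.1309] roll -0.03911141709697574
```

View pics/w12c.png

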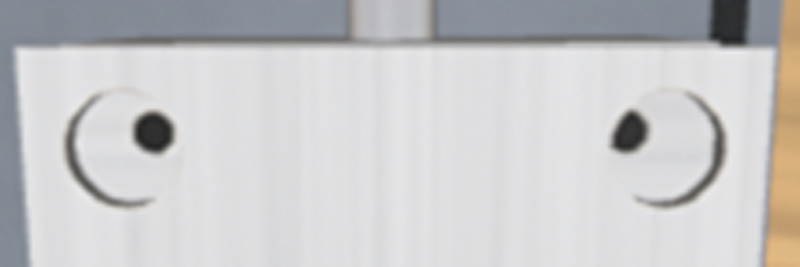

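View pics/scene12f.png

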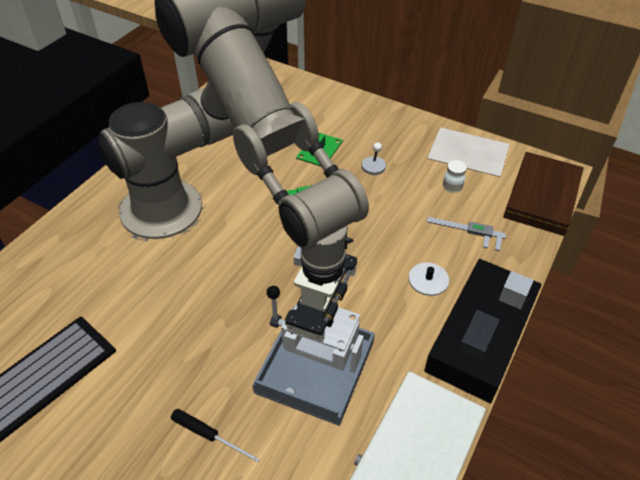

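The thread now sits within 0.5 mm of the left hole's centre, with the right one matching by symmetry. The far holes are at about (352,317) and (341,342) in the scene view, so I'll check them against the threads there too.

```bash
python3 - <<'E'
from h import *
s=cv2.imread("pics/scene12f.png"); z=robot.observe()['tool_pos'][2]-.0112; print("underside z",z)
print("expected px of far holes (scene-thread xy at plate top)",proj("scene",[.6362,-.1286,z+.006]),proj("scene",[.6455,-.194,z+.006]))
cv2.imwrite("pics/s12c.png",cv2.resize(s[300:360,320:380],(600,600),interpolation=cv2.INTER_CUBIC))
E
```

```text
underside z 0.11928366259256055
expected px of far holes (scene-thread xy at plate top) [351.9172 317.0889] [340.4734 343.0114]
```

View pics/s12c.png

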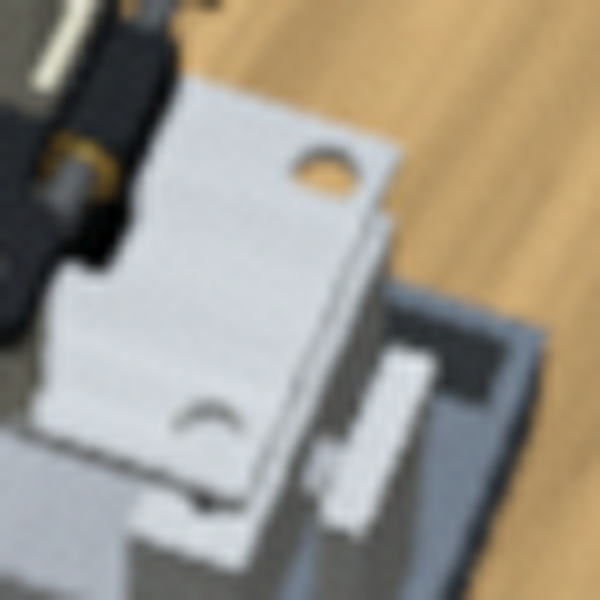

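The far holes appear at about (352.0,317) and (340.6,342.5). The scene view predicts (351.9,317.1) and (340.5,343.0), so they agree. I'll let the arm settle, check the state once more and hand in.

```bash
python3 -m crank '{"xyz":[[0,0,0],[0,0,0],[0,0,0],[0,0,0],[0,0,0]],"roll":[0,0,0,0,0]}'
python3 - <<'E'
from h import *
o=robot.observe(); print(o['time'],o['tool_pos'],np.degrees(o['tool_rot']),o['qvel'],o['contact_force'],o['opening'])
print(robot.hand_in())
E
```

```text
time: 16.75
tool_pos: [0.5862, -0.17, 0.1305]
tool_rot: [-1.571, -0.0, 0.135]
contact_force: [-0.5, -0.4, -2.3]
opening: 0.0179
16.75 [ 0.5862 -0.17    0.1305] [-89.9986  -0.0054   7.7595] [ 0.0004 -0.002  -0.0002  0.0015  0.0006  0.0005] [-0.493  -0.4262 -2.3143] 0.01788920438127871
the job is handed in; nothing more can be done
None
```

The job is done and was handed in at 16.75 s.

- **Tipping the ball out:** I pushed the lever until the housing stalled against its stop, with about 20 N at the lever. The ball rolled out into the catch tray. I then brought the housing back to its level stop, and the threaded holes reappeared within 0.1 px of where they started.
- **Cover plate:** I gripped the silver plate by its block and am holding it level and still. Its underside is about 19 mm above the housing, and it touches only the gripper.

**Last checks:**
- **Near holes:** In the wrist view, the thread under the left hole is about 0.5 mm from its centre. I judged the right hole only by eye, because its thread is partly hidden by the hole's rim.
- **Far holes:** In the scene view, both sit within about half a pixel (roughly 1 mm) of where they should be.
- **Disagreement:** My first alignment, using the top and scene cameras, was about 1.5 mm off from what the wrist camera showed. I corrected by the wrist view. The arm blocked the top camera at the end, so I could not use it for a final check.
- **Not measured:** I did not re-measure the bystanders. They looked unmoved in the last scene picture, apart from those hidden by the arm.

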